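# Put the weighing kit back into its holders

## Task

The weighing is done: put the five loose things standing in front back into their holders. Each knob weight goes into the recess for its size in the wooden weight block, each bottle into the recess for its size in the plastic bottle block, always the larger one in the larger recess, and the power brick goes into the rectangular bay, turned to match it. Everything must sit upright and fully down in its place; never tip a bottle over, and do not move the beaker or the flask behind the holders.

Things in the scene. Friction and masses are not known exactly. Their poses are not given: they have to be found in the camera images.
- large_weight: Larger of two knob weights, loose, brass-coloured: a round body 37 mm in diameter with a shoulder and a small knob on top, 42 mm tall in all, 0.2 kg. The body's straight side reaches to about 22 mm up; grip it there. Origin: centre of the underside, z up.
- small_weight: Smaller of two knob weights, loose, grey: same shape, body 29 mm in diameter, straight side to about 17 mm up, 33 mm tall in all, 0.1 kg. Origin: centre of the underside, z up.
- large_bottle: Larger of two bottles, loose, closed: brown glass, black cap, round body 46 mm in diameter, side straight from about 10 to 60 mm up, 93 mm tall in all, 0.14 kg. Origin: centre of the underside, z up.
- small_bottle: Smaller of two bottles, loose, closed: clear with a white cap, round body 36 mm in diameter, side straight from about 10 to 48 mm up, 79 mm tall in all, 0.06 kg. Origin: centre of the underside, z up.
- power_brick: Black power supply brick, loose: a block 47 mm wide (its x), 64 mm long (its y) and 56 mm tall, with short stubs at both ends in y that bring the length to 102 mm (well above the walls of the bay when seated). 0.22 kg. Grip it across the 47 mm. Origin: centre of the underside, z up.
- weight_block: Fixed wooden block 84 x 170 x 14 mm (its x, y, z), top 14 mm above the worktop, with two round recesses 6 mm deep (floor 8 mm above the worktop): the larger, 60 mm in diameter, for the larger weight, centred at y = +42 mm of the block, and the smaller, 44 mm, for the smaller weight, at y = -46 mm, both at x = 0. Origin: centre of the underside.
- bottle_block: Fixed grey plastic block 96 x 190 x 18 mm (its x, y, z), top 18 mm above the worktop, with two round recesses 10 mm deep (floor 8 mm above the worktop): the larger, 70 mm in diameter, for the larger bottle, centred at y = +48 mm of the block, and the smaller, 52 mm, for the smaller bottle, at y = -51 mm, both at x = 0. Origin: centre of the underside.
- brick_bay: Fixed open rectangular steel tray for the power brick, 74 x 92 mm outside (its x, y), walls 6 mm thick and 14 mm high; inside 62 x 80 mm, floor 6 mm above the worktop. The brick's length lies along the bay's y, either way round. Origin: centre of the underside.
- beaker: Bystander: empty glass beaker, 53 mm in diameter, 70 mm tall, loose, behind the holders; leave it alone. Origin: centre of the underside.
- flask: Bystander: red conical flask with a pink cap, 80 mm in diameter, 100 mm tall, loose, behind the holders; leave it alone. Origin: centre of the underside.
Mind the look-alikes: they are no part of the job. Leave any blue or green look-alike of the power_brick alone.

How it is judged:
At the end, for the whole second after the job is handed in: Weights, bottles and brick each upright (0.08 rad) on the floor of their own recess or bay (2.5 mm in height, 14 mm from its centre along each holder axis), brick's length within 0.35 rad of the bay's, all at rest; beaker and flask within 20 mm of their start (x of large_weight in the frame of weight_block between -0.014 and 0.014 m and y of large_weight in the frame of weight_block between 0.028 and 0.056 m and z of each of large_weight, small_weight in the frame of weight_block below 0.0105 m and angle between each of large_weight, small_weight, large_bottle, small_bottle, power_brick's own z axis and vertical below 0.08 rad and linear speed of each of large_weight, small_weight, large_bottle, small_bottle, power_brick below 0.02 m/s and angular speed of each of large_weight, small_weight, large_bottle, small_bottle, power_brick below 0.2 rad/s and x of small_weight in the frame of weight_block between -0.014 and 0.014 m and y of small_weight in the frame of weight_block between -0.06 and -0.032 m and x of large_bottle in the frame of bottle_block between -0.014 and 0.014 m and y of large_bottle in the frame of bottle_block between 0.034 and 0.062 m and z of each of large_bottle, small_bottle in the frame of bottle_block below 0.0105 m and x of small_bottle in the frame of bottle_block between -0.014 and 0.014 m and y of small_bottle in the frame of bottle_block between -0.065 and -0.037 m and x of power_brick in the frame of brick_bay between -0.014 and 0.014 m and y of power_brick in the frame of brick_bay between -0.014 and 0.014 m and z of power_brick in the frame of brick_bay below 0.0085 m and angle between the y axis of power_brick and the y axis of brick_bay, either way round below 0.35 rad and distance of each of beaker, flask from where it was at the start of the episode below 0.02 m); the robot touches nothing.
It fails at once if a bottle is tipped over (angle between any of large_bottle, small_bottle's own z axis and vertical above 0.7 rad).
It fails at once if the beaker or the flask is moved (distance of any of beaker, flask from where it was at the start of the episode above 0.02 m).
It also fails if it takes over 125 s, if anything falls off the work surface, if the arm or the gripper's body presses on something with over 40 N, if the wrist force passes 120 N, or if a joint passes its speed limit or range.

## Robot

A 6-joint arm with a two-finger parallel gripper is mounted at the origin on a cart in front of the work surface, level with it; the furniture and walls round the work are solid. World frame = base frame: x ahead of the robot, y to its left, z up, the work surface at z = 0. Lengths are in m, angles in rad, forces in N, time in s.
With the tool pointing down it reaches from about 0.4 to 0.825 m from the base axis. Payload 7 kg.
Tool frame: the origin (TCP) lies on the centre line of the jaws, within the pads' length; the fingertips stand 22 mm ahead of it and the grasp point (between the pads) lies 3 mm ahead of it (arm.tcp_to_tips is the distance from the TCP to the fingertips, in m); z points along the fingers, y is the line along which they close (so a half turn about z gives the same grasp; the last joint's range is limited). The gripper opens to 88 mm and grips with 3 to 60 N. Pads are 19 mm wide; open, the fingers measure 130 mm over their backs; the gripper's body (78 mm by 193 mm) begins 47 mm behind the grasp point.
Start: joints at [0.288, 0.359, 0.012, 0, -1.224, -0.288], TCP at [0.675, -0, 0.249] pointing down, gripper open.
Joint ranges: [-3.07, 3.07], [-1.43, 2.12], [-1.02, 1.25], [-3.03, 1.67], [-3.05, -0], [-3.03, 3.03]. Speed limits (rad/s): [2.39, 2.39, 3.01, 3.14, 3.14, 3.14].

## Interface

Orientations are given as [roll, pitch, yaw] about the fixed x, y, z axes, in that order (R = Rz(yaw) Ry(pitch) Rx(roll)).
In Python, from station import arm gives the robot as it stands.
- The arm moves only by the tool jog_arm, never from a script. Its argument "targets" is a list of rows, each an object of numbers: "dx", "dy", "dz": the shift along the tool's x, y, z in mm; "rx", "ry", "rz": the turn, a rotation vector about the tool's x, y, z in rad; "gripper": the closure, from 0 (fully open) to 1 (shut). In form: [{"dx": .., "dy": .., "dz": .., "rx": .., "ry": .., "rz": .., "gripper": ..}, ...]. A call has exactly 8 rows; each row is the pose to reach, as a shift and turn from the pose commanded when the call began, along the tool's axes at that moment; what a row does not reach only later rows make up. A row lasts 1/12 s, in which the tool goes at most 41.7 mm and 7.16 degrees, less where a joint would pass 70% of its speed; a pose out of reach is approached as far as the arm can. A call with a gripper value outside its range is refused whole. The fingers move at their own pace and stop on an object; "force" is the grip in N (left out, the last holds). Time passes only in rows, so rows that repeat a pose let the fingers close, or fill a call up. It gives the time, the measured TCP pose, the force, the opening and the grip force at its end, in the units of the state.
- arm.get_state(): the state, without advancing time (a new reading comes with each control period).
- arm.grab_frame(name): name is "scene" or "side" or "wrist"; returns a dict with "frame" (480x640x3 uint8, red, green, blue), "z_map" (480x640 float32, m along the optical axis (not along the pixel's ray), 0 where there is no reading), "fx", "fy", "cx", "cy" (pixels), "view" (4x4, takes a point from world to camera coordinates). Camera axes: x right, y down, z forward; pixel columns grow to the right and rows downward; lengths in m; the calibration is good to about 2 mm. A picture is of the moment at which its call begins.
- arm.job_done(): hands the job in; it is judged then, once.
The state is a dict: "t": time; "q": joint angles; "qd": joint speeds; "joint_efforts": joint torques, N m; "eef_pos": TCP position; "ee_rot": TCP orientation; "force": force on the tool from outside, world axes, zero at the start; "moment": the same for the moment, N m; "width": finger opening in m; "gripper_force": force on a finger pad.
Only numpy, scipy, OpenCV 4.12 (cv2) and the standard library are available. Lean on these libraries where they do the work, as an engineer would, in place of code of your own. Each camera call takes 0.05 s, during which the arm holds its last target. There are 200 camera calls.

## Working session

There is one attempt and no reset: what is moved stays moved. The work goes in short steps, Python scripts to look and compute and a tool call to move; the robot and the scene stay as the last step left them, time stands still between calls to the robot, and variables do not carry over. Pictures are saved under pics/ and viewed, at most 14 in all, crops included, and the job is handed in when it is done.

Besides the shell and the picture viewer there is one more tool, called by a JSON object that holds its "method" and its "body", one argument or row to a line. jog_arm: Moves the arm, as the interface text tells. Its arguments: {"type":"object","properties":{"targets":{"type":"array","items":{"type":"object","properties":{"dx":{"type":"number"},"dy":{"type":"number"},"dz":{"type":"number"},"rx":{"type":"number"},"ry":{"type":"number"},"rz":{"type":"number"},"gripper":{"type":"number"}}}},"force":{"type":"number"}},"required":["targets"]}

```bash
mkdir -p pics; ls
python3 - <<'E'
from station import arm
import cv2,numpy as np
s=arm.get_state();print(s)
for n in("scene","side"):
    f=arm.grab_frame(n);np.savez(f"pics/{n}0.npz",**f)
    cv2.imwrite(f"pics/{n}0.png",f["frame"][:,:,::-1]);print(n,f["view"],f["fx"],f["cx"],f["cy"])
E
```

```text
pics
{'t': 0.0, 'q': array([ 2.88112818e-01,  3.59399789e-01,  1.10491320e-02, -3.85416281e-04,
       -1.22410242e+00, -2.88106991e-01]), 'qd': array([ 3.00436228e-04, -1.17345570e-03, -6.80791646e-04, -5.47936581e-04,
       -1.57586221e-03,  9.87126662e-05]), 'joint_efforts': array([-8.00930356e-04, -5.82726967e+01,  2.93058443e+01,  6.99745238e+00,
        6.93249181e-03, -2.06530804e-04]), 'eef_pos': array([ 6.74534875e-01, -6.60905307e-06,  2.47603729e-01]), 'ee_rot': array([ 3.13990123e+00, -1.23417485e-04, -1.57092166e+00]), 'force': array([ 0.32590686, -0.43640382,  1.04544809]), 'moment': array([-0.01317805, -0.01024575,  0.00803445]), 'gripper_force': 0.0, 'width': 0.08779197300624221}
scene [[ 0.73483262 -0.67799448 -0.01856107 -0.3915435 ]
 [-0.38201004 -0.39111224 -0.83731687  0.24935164]
 [ 0.56043676  0.62237826 -0.54640273  0.60917893]
 [ 0.          0.          0.          1.        ]] 497.0047453289863 320.52726142440173 244.39068261782018
side [[ 0.99966053  0.01773    -0.01909137 -0.54399105]
 [-0.00977479 -0.42401238 -0.90560364  0.02915168]
 [-0.02415133  0.90548283 -0.42369513  1.16463554]
 [ 0.          0.          0.          1.        ]] 551.8820406561927 325.15193019822794 243.06363088496337
```

View pics/scene0.png

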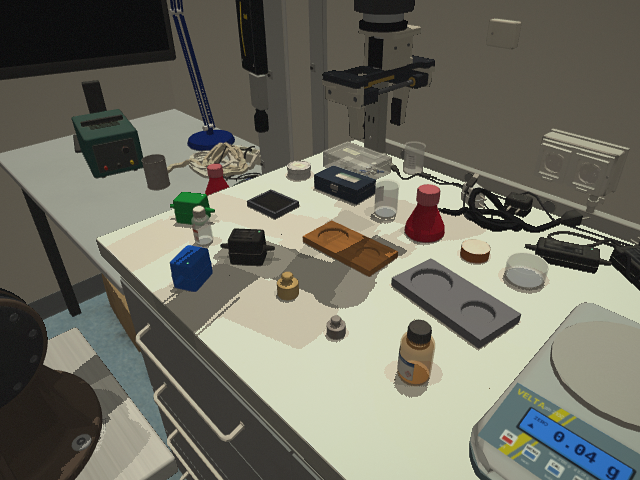

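View pics/side0.png

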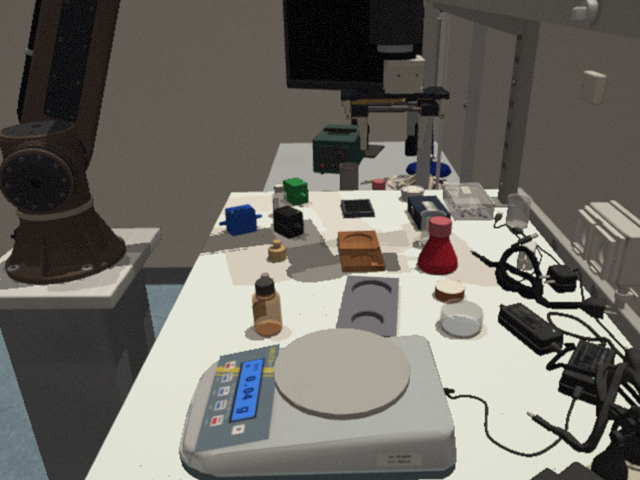

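The scene view shows:
- **Loose things:** black brick at (248,246), small bottle at (202,226), large weight at (287,286), small weight at (336,327) and large bottle at (415,355).
- **Holders:** bay at (273,203), wooden block at (350,246) and bottle block at (455,300).
- **Leave alone:** blue and green look-alikes, beaker at (386,200) and flask at (425,215).

Next I back-project the depth of both views into one top view.

```bash
cat > h.py <<'E'
import numpy as np,cv2
def cloud(f):
    v,u=np.mgrid[0:480,0:640];z=f["z_map"];P=np.stack([(u-f["cx"])/f["fx"]*z,(v-f["cy"])/f["fy"]*z,z],-1)
    T=np.linalg.inv(f["view"]);W=P@T[:3,:3].T+T[:3,3];W[z==0]=np.nan;return W
def load(n): return dict(np.load(f"pics/{n}.npz"))
def proj(f,p):
    c=f["view"][:3,:3]@np.asarray(p)+f["view"][:3,3];return f["fx"]*c[0]/c[2]+f["cx"],f["fy"]*c[1]/c[2]+f["cy"]
E
python3 - <<'E'
from h import *
# top view 0.75 px/mm ; col = y from .45 down to -.5 ; row = x from .9 down
out=[]
for n in("scene0","side0"):
    f=load(n);W=cloud(f).reshape(-1,3);C=f["frame"].reshape(-1,3)
    m=(W[:,2]>-.02)&(W[:,2]<.13);W,C=W[m],C[m]
    o=np.argsort(W[:,2]);W,C=W[o],C[o]
    r=((.85-W[:,0])*800).astype(int);c=((.5-W[:,1])*800).astype(int)
    ok=(r>=0)&(r<440)&(c>=0)&(c<800);im=np.zeros((440,800,3),np.uint8);im[r[ok],c[ok]]=C[ok][:,::-1]
    im=cv2.dilate(im,np.ones((3,3)))
    if n=="scene0":cv2.imwrite("pics/top.png",im)
    g=cloud(f);fl=g[...,2];print(n,"table z",np.nanmedian(fl[(np.abs(fl)<.01)]))
f=load("scene0");W=cloud(f)
for k,(u,v) in dict(brick=(248,238),sb=(200,211),lw=(287,277),sw=(336,319),lb=(419,326),bay=(273,203),lr=(379,256),sr=(340,237),bl=(432,276),bs=(478,312),beaker=(386,185),flask=(429,190)).items():print(k,W[v,u].round(3))
E
```

```text
scene0 table z 0.00106195624206884
side0 table z -0.0016837469090456025
brick [0.453 0.105 0.056]
sb [0.424 0.215 0.079]
lw [ 0.44  -0.02   0.042]
sw [ 0.433 -0.143  0.034]
lb [ 0.455 -0.275  0.092]
bay [0.62  0.25  0.008]
lr [ 0.624 -0.06   0.015]
sr [0.627 0.045 0.008]
bl [ 0.651 -0.16   0.009]
bs [ 0.627 -0.267  0.008]
beaker [0.789 0.07  0.057]
flask [ 0.763 -0.058  0.101]
```

View pics/top.png

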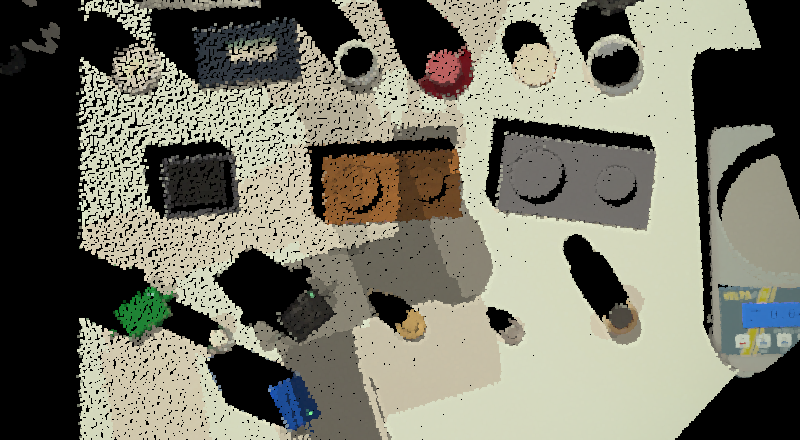

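The top view shows brick at px (305,313), small bottle (220,338), large weight (411,325), small weight (510,330), large bottle (622,318), and holders at (200,184), (392,187) and (577,180). The larger recesses are on the left (+y). Next I fit exact positions.

Run:
```python
from h import *
from scipy.optimize import least_squares
Ws=[cloud(load(n)).reshape(-1,3) for n in("scene0","side0")]
def sel(W,x,y,z,r): return W[(abs(W[:,0]-x)<r)&(abs(W[:,1]-y)<r)&(W[:,2]>z[0])&(W[:,2]<z[1])]
def rect(P):
    (c,s,a)=cv2.minAreaRect((P[:,:2]*1000).astype(np.float32));return np.round(c,1),np.round(s,1),round(a,1)
print("HOLDERS (mm; angle deg)")
for k,x,y,z in(("wb",.62,.01,(.0115,.018)),("bb",.625,-.215,(.015,.022)),("bay",.62,.25,(.011,.018))):
    for W in Ws: 
        P=sel(W,x,y,z,.107 if k!="bay" else .06)
        print(k,len(P),rect(P))
print("ROUND")
for k,x,y,band,top,R in(("lw",.44,-.02,(.004,.021),.042,.0185),("sw",.433,-.143,(.004,.016),.033,.0145),("lb",.452,-.277,(.012,.058),.093,.023),("sb",.424,.222,(.012,.046),.079,.018)):
    for W in Ws:
        P=sel(W,x,y,band,.035);T=sel(W,x,y,(top-.004,top+.006),.03)
        g=lambda p:np.hypot(P[:,0]-p[0],P[:,1]-p[1])-R
        s=least_squares(g,[x,y],loss="soft_l1",f_scale=.001) if len(P)>5 else None
        print(k,len(P),s and (s.x*1000).round(1),"top",len(T),(T.mean(0)*1000).round(1))
print("BRICK")
for W in Ws:
    P=sel(W,.457,.115,(.0515,.062),.05);print(len(P),rect(P))
```

```text
HOLDERS (mm; angle deg)
wb 1683 (array([647. ,  11.7]), array([150.6, 173.3]), 3.2)
wb 433 (array([616.7,   6.8]), array([ 83.5, 172.8]), 3.0)
bb 3333 (array([ 623.2, -220.3]), array([193.3, 100.3]), 82.7)
bb 1594 (array([ 624.2, -221.2]), array([191.9,  95.8]), 82.8)
bay 311 (array([617.7, 250.7]), array([76.2, 96.6]), 4.5)
bay 61 (array([619.2, 247.1]), array([73.2, 91.7]), 4.8)
ROUND
lw 176 [444.9 -13. ] top 79 [443.3 -15.4  41. ]
lw 140 [445.7 -13.2] top 18 [445.3 -14.5  39.2]
sw 108 [ 435.7 -139.7] top 72 [ 433.8 -141.4   32.3]
sw 0 None top 21 [ 436.3 -141.6   30.2]
lb 804 [ 455.7 -274.2] top 303 [ 452.9 -277.    92.5]
lb 699 [ 455.9 -274.5] top 125 [ 455.9 -277.6   90.2]
sb 278 [428.3 229.2] top 64 [425.9 225.5  78.3]
sb 130 [430.  228.3] top 14 [428.7 225.8  75.8]
BRICK
454 (array([456.7, 118.7]), array([45.8, 60.5]), 39.7)
146 (array([458.9, 115.7]), array([41.9, 61.2]), 42.8)
```

{"method": "jog_arm", "body": {
  "targets": [
    {"dx": 1, "dy": 15, "dz": 8, "gripper": 0},
    {"dx": 3, "dy": 50, "dz": 25, "gripper": 0},
    {"dx": 5, "dy": 90, "dz": 48, "gripper": 0},
    {"dx": 8, "dy": 130, "dz": 72, "gripper": 0},
    {"dx": 11, "dy": 170, "dz": 95, "gripper": 0},
    {"dx": 13, "dy": 205, "dz": 115, "gripper": 0},
    {"dx": 14, "dy": 225, "dz": 130, "gripper": 0},
    {"dx": 14, "dy": 230, "dz": 138, "gripper": 0}
  ],
  "force": 20
}}

```text
invalid input at $.targets[0]: expected keys dx, dy, dz, rx, ry, rz, gripper
```

{"method": "jog_arm", "body": {
  "targets": [
    {"dx": 1, "dy": 15, "dz": 8, "rx": 0, "ry": 0, "rz": 0, "gripper": 0},
    {"dx": 3, "dy": 50, "dz": 25, "rx": 0, "ry": 0, "rz": 0, "gripper": 0},
    {"dx": 5, "dy": 90, "dz": 48, "rx": 0, "ry": 0, "rz": 0, "gripper": 0},
    {"dx": 8, "dy": 130, "dz": 72, "rx": 0, "ry": 0, "rz": 0, "gripper": 0},
    {"dx": 11, "dy": 170, "dz": 95, "rx": 0, "ry": 0, "rz": 0, "gripper": 0},
    {"dx": 13, "dy": 205, "dz": 115, "rx": 0, "ry": 0, "rz": 0, "gripper": 0},
    {"dx": 14, "dy": 225, "dz": 130, "rx": 0, "ry": 0, "rz": 0, "gripper": 0},
    {"dx": 14, "dy": 230, "dz": 138, "rx": 0, "ry": 0, "rz": 0, "gripper": 0}
  ],
  "force": 20
}}

```text
t: 0.77
eef_pos: [0.4377, -0.0158, 0.1077]
ee_rot: [3.135, -0.001, -1.573]
force: [-1.2, -0.3, -1.1]
width: 0.0875
gripper_force: 0.0
```

Run:
```python
from station import arm
from h import *
f=arm.grab_frame("wrist");np.savez("pics/w1.npz",**f);cv2.imwrite("pics/w1.png",f["frame"][:,:,::-1])
print(arm.get_state()["eef_pos"],proj(f,[.445,-.014,.042]))
```

```text
[ 0.43950082 -0.01527907  0.1077902 ] (np.float64(308.49219207958066), np.float64(269.8557580952247))
```

View pics/w1.png

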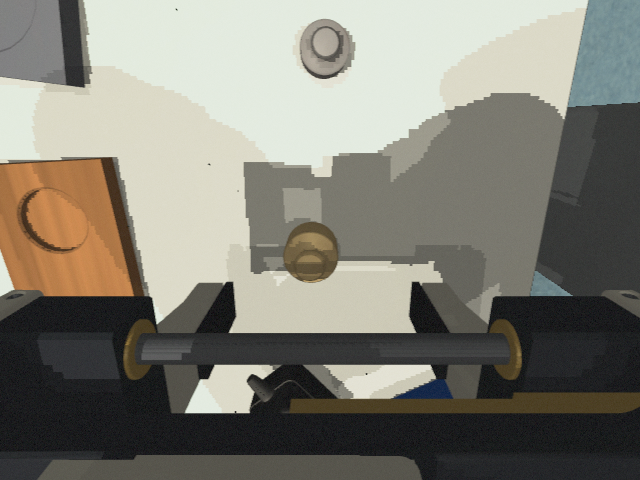

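Knob of the large weight is at (311,265), against a predicted (308,270), so the estimate is good to about 1.5 mm. Descending.

{"method": "jog_arm", "body": {
  "targets": [
    {"dx": 1, "dy": 0, "dz": 10, "rx": 0, "ry": 0, "rz": 0, "gripper": 0},
    {"dx": 1, "dy": 0, "dz": 25, "rx": 0, "ry": 0, "rz": 0, "gripper": 0},
    {"dx": 1, "dy": 0, "dz": 42, "rx": 0, "ry": 0, "rz": 0, "gripper": 0},
    {"dx": 1, "dy": 0, "dz": 57, "rx": 0, "ry": 0, "rz": 0, "gripper": 0},
    {"dx": 1, "dy": 0, "dz": 68, "rx": 0, "ry": 0, "rz": 0, "gripper": 0},
    {"dx": 1, "dy": 0, "dz": 75, "rx": 0, "ry": 0, "rz": 0, "gripper": 0},
    {"dx": 1, "dy": 0, "dz": 77, "rx": 0, "ry": 0, "rz": 0, "gripper": 0},
    {"dx": 1, "dy": 0, "dz": 77, "rx": 0, "ry": 0, "rz": 0, "gripper": 0.3}
  ]
}}

```text
t: 1.48
eef_pos: [0.4455, -0.0149, 0.0334]
ee_rot: [3.141, -0.0, -1.571]
force: [-0.2, -0.1, -0.7]
width: 0.0847
gripper_force: 0.0
```

{"method": "jog_arm", "body": {
  "targets": [
    {"dx": 0, "dy": 0, "dz": 0, "rx": 0, "ry": 0, "rz": 0, "gripper": 0.4},
    {"dx": 0, "dy": 0, "dz": 0, "rx": 0, "ry": 0, "rz": 0, "gripper": 0.5},
    {"dx": 0, "dy": 0, "dz": 0, "rx": 0, "ry": 0, "rz": 0, "gripper": 0.6},
    {"dx": 0, "dy": 0, "dz": 0, "rx": 0, "ry": 0, "rz": 0, "gripper": 0.7},
    {"dx": 0, "dy": 0, "dz": 0, "rx": 0, "ry": 0, "rz": 0, "gripper": 0.8},
    {"dx": 0, "dy": 0, "dz": 0, "rx": 0, "ry": 0, "rz": 0, "gripper": 0.8},
    {"dx": 0, "dy": 0, "dz": 0, "rx": 0, "ry": 0, "rz": 0, "gripper": 0.8},
    {"dx": 0, "dy": 0, "dz": 0, "rx": 0, "ry": 0, "rz": 0, "gripper": 0.8}
  ],
  "force": 20
}}

```text
t: 2.15
eef_pos: [0.445, -0.015, 0.0337]
ee_rot: [-3.142, 0.0, -1.571]
force: [-0.6, 0.7, 2.0]
width: 0.0361
gripper_force: 20.0
```

{"method": "jog_arm", "body": {
  "targets": [
    {"dx": 0, "dy": 0, "dz": -12, "rx": 0, "ry": 0, "rz": 0, "gripper": 0.8},
    {"dx": 0, "dy": 0, "dz": -30, "rx": 0, "ry": 0, "rz": 0, "gripper": 0.8},
    {"dx": -6, "dy": -15, "dz": -45, "rx": 0, "ry": 0, "rz": 0, "gripper": 0.8},
    {"dx": -18, "dy": -45, "dz": -50, "rx": 0, "ry": 0, "rz": 0, "gripper": 0.8},
    {"dx": -32, "dy": -83, "dz": -50, "rx": 0, "ry": 0, "rz": 0, "gripper": 0.8},
    {"dx": -46, "dy": -121, "dz": -50, "rx": 0, "ry": 0, "rz": 0, "gripper": 0.8},
    {"dx": -57, "dy": -152, "dz": -50, "rx": 0, "ry": 0, "rz": 0, "gripper": 0.8},
    {"dx": -64, "dy": -169, "dz": -50, "rx": 0, "ry": 0, "rz": 0, "gripper": 0.8}
  ]
}}

```text
t: 2.82
eef_pos: [0.6173, 0.0501, 0.0831]
ee_rot: [-3.14, -0.0, -1.57]
force: [0.7, 0.5, -0.9]
width: 0.036
gripper_force: 20.0
```

Run:
```python
from station import arm
from h import *
f=arm.grab_frame("wrist");cv2.imwrite("pics/w2.png",f["frame"][:,:,::-1])
print(arm.get_state()["eef_pos"],[proj(f,p) for p in([.6144,.0487,.008],[.6192,-.0391,.008],[.6297,-.1732,.008])])
```

```text
[0.6191235  0.05091469 0.08289126] [(np.float64(325.6229921431397), np.float64(259.3013949723981)), (np.float64(317.73028661913446), np.float64(114.65839251220638)), (np.float64(293.3903351790441), np.float64(-201.84954983111737))]
```

View pics/w2.png

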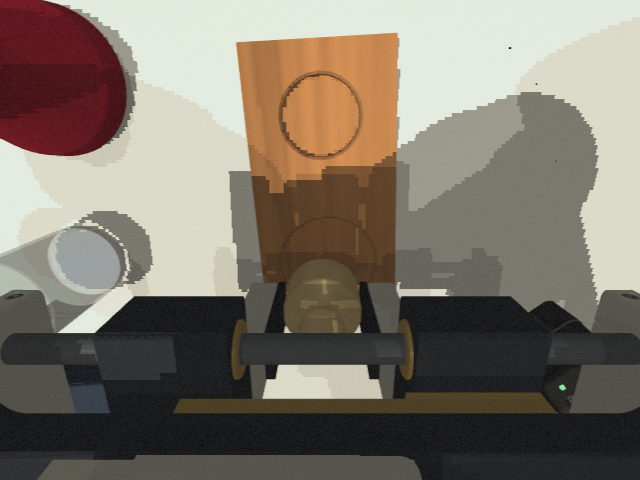

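Large recess is centred near (329,262) and small near (320,115), within about 2 mm of my predictions. Lowering.

{"method": "jog_arm", "body": {
  "targets": [
    {"dx": 1, "dy": 1, "dz": 0, "rx": 0, "ry": 0, "rz": 0, "gripper": 0.8},
    {"dx": 1, "dy": 1, "dz": 8, "rx": 0, "ry": 0, "rz": 0, "gripper": 0.8},
    {"dx": 1, "dy": 1, "dz": 18, "rx": 0, "ry": 0, "rz": 0, "gripper": 0.8},
    {"dx": 1, "dy": 1, "dz": 28, "rx": 0, "ry": 0, "rz": 0, "gripper": 0.8},
    {"dx": 1, "dy": 1, "dz": 35, "rx": 0, "ry": 0, "rz": 0, "gripper": 0.8},
    {"dx": 1, "dy": 1, "dz": 39, "rx": 0, "ry": 0, "rz": 0, "gripper": 0.8},
    {"dx": 1, "dy": 1, "dz": 41, "rx": 0, "ry": 0, "rz": 0, "gripper": 0.8},
    {"dx": 1, "dy": 1, "dz": 42, "rx": 0, "ry": 0, "rz": 0, "gripper": 0.8}
  ]
}}

```text
t: 3.53
eef_pos: [0.6123, 0.0476, 0.0416]
ee_rot: [3.14, -0.001, -1.571]
force: [-5.7, 0.0, 9.5]
width: 0.036
gripper_force: 20.0
```

{"method": "jog_arm", "body": {
  "targets": [
    {"dx": 0, "dy": 0, "dz": 0, "rx": 0, "ry": 0, "rz": 0, "gripper": 0.8},
    {"dx": 0, "dy": 0, "dz": 0, "rx": 0, "ry": 0, "rz": 0, "gripper": 0.55},
    {"dx": 0, "dy": 0, "dz": 0, "rx": 0, "ry": 0, "rz": 0, "gripper": 0.45},
    {"dx": 0, "dy": 0, "dz": 0, "rx": 0, "ry": 0, "rz": 0, "gripper": 0.3},
    {"dx": 0, "dy": 0, "dz": 0, "rx": 0, "ry": 0, "rz": 0, "gripper": 0.3},
    {"dx": 0, "dy": 0, "dz": -8, "rx": 0, "ry": 0, "rz": 0, "gripper": 0.3},
    {"dx": 0, "dy": 0, "dz": -25, "rx": 0, "ry": 0, "rz": 0, "gripper": 0.3},
    {"dx": 0, "dy": 0, "dz": -50, "rx": 0, "ry": 0, "rz": 0, "gripper": 0.3}
  ]
}}

```text
t: 4.2
eef_pos: [0.6117, 0.0476, 0.0906]
ee_rot: [3.138, -0.001, -1.571]
force: [0.2, 0.8, 0.1]
width: 0.0611
gripper_force: 0.0
```

{"method": "jog_arm", "body": {
  "targets": [
    {"dx": 8, "dy": 8, "dz": -8, "rx": 0, "ry": 0, "rz": 0, "gripper": 0.1},
    {"dx": 30, "dy": 28, "dz": -15, "rx": 0, "ry": 0, "rz": 0, "gripper": 0.1},
    {"dx": 60, "dy": 56, "dz": -15, "rx": 0, "ry": 0, "rz": 0, "gripper": 0.1},
    {"dx": 92, "dy": 86, "dz": -15, "rx": 0, "ry": 0, "rz": 0, "gripper": 0.1},
    {"dx": 124, "dy": 116, "dz": -12, "rx": 0, "ry": 0, "rz": 0, "gripper": 0.1},
    {"dx": 154, "dy": 144, "dz": -5, "rx": 0, "ry": 0, "rz": 0, "gripper": 0.1},
    {"dx": 178, "dy": 167, "dz": 0, "rx": 0, "ry": 0, "rz": 0, "gripper": 0.1},
    {"dx": 189, "dy": 177, "dz": 0, "rx": 0, "ry": 0, "rz": 0, "gripper": 0.1}
  ]
}}

```text
t: 4.87
eef_pos: [0.4311, -0.1432, 0.091]
ee_rot: [3.139, 0.001, -1.573]
force: [-0.7, -0.5, -0.2]
width: 0.0791
gripper_force: 0.0
```

{"method": "jog_arm", "body": {
  "targets": [
    {"dx": 0, "dy": 0, "dz": 2, "rx": 0, "ry": 0, "rz": 0, "gripper": 0.1},
    {"dx": 0, "dy": 0, "dz": 14, "rx": 0, "ry": 0, "rz": 0, "gripper": 0.1},
    {"dx": 0, "dy": 0, "dz": 30, "rx": 0, "ry": 0, "rz": 0, "gripper": 0.1},
    {"dx": 0, "dy": 0, "dz": 43, "rx": 0, "ry": 0, "rz": 0, "gripper": 0.1},
    {"dx": 0, "dy": 0, "dz": 53, "rx": 0, "ry": 0, "rz": 0, "gripper": 0.1},
    {"dx": 0, "dy": 0, "dz": 59, "rx": 0, "ry": 0, "rz": 0, "gripper": 0.1},
    {"dx": 0, "dy": 0, "dz": 61, "rx": 0, "ry": 0, "rz": 0, "gripper": 0.1},
    {"dx": 0, "dy": 0, "dz": 61, "rx": 0, "ry": 0, "rz": 0, "gripper": 0.4}
  ]
}}

```text
t: 5.53
eef_pos: [0.4362, -0.1409, 0.0305]
ee_rot: [3.141, -0.0, -1.57]
force: [-0.3, 0.8, 0.6]
width: 0.0759
gripper_force: 0.0
```

{"method": "jog_arm", "body": {
  "targets": [
    {"dx": 0, "dy": 0, "dz": 0, "rx": 0, "ry": 0, "rz": 0, "gripper": 0.5},
    {"dx": 0, "dy": 0, "dz": 0, "rx": 0, "ry": 0, "rz": 0, "gripper": 0.6},
    {"dx": 0, "dy": 0, "dz": 0, "rx": 0, "ry": 0, "rz": 0, "gripper": 0.7},
    {"dx": 0, "dy": 0, "dz": 0, "rx": 0, "ry": 0, "rz": 0, "gripper": 0.8},
    {"dx": 0, "dy": 0, "dz": 0, "rx": 0, "ry": 0, "rz": 0, "gripper": 0.9},
    {"dx": 0, "dy": 0, "dz": 0, "rx": 0, "ry": 0, "rz": 0, "gripper": 0.9},
    {"dx": 0, "dy": 0, "dz": 0, "rx": 0, "ry": 0, "rz": 0, "gripper": 0.9},
    {"dx": 0, "dy": 0, "dz": 0, "rx": 0, "ry": 0, "rz": 0, "gripper": 0.9}
  ],
  "force": 20
}}

```text
t: 6.2
eef_pos: [0.436, -0.141, 0.0306]
ee_rot: [-3.142, -0.0, -1.571]
force: [-0.4, -0.1, 0.8]
width: 0.0277
gripper_force: 20.0
```

{"method": "jog_arm", "body": {
  "targets": [
    {"dx": 0, "dy": 0, "dz": -12, "rx": 0, "ry": 0, "rz": 0, "gripper": 0.9},
    {"dx": 0, "dy": 0, "dz": -30, "rx": 0, "ry": 0, "rz": 0, "gripper": 0.9},
    {"dx": -9, "dy": -15, "dz": -45, "rx": 0, "ry": 0, "rz": 0, "gripper": 0.9},
    {"dx": -28, "dy": -50, "dz": -50, "rx": 0, "ry": 0, "rz": 0, "gripper": 0.9},
    {"dx": -48, "dy": -86, "dz": -50, "rx": 0, "ry": 0, "rz": 0, "gripper": 0.9},
    {"dx": -70, "dy": -126, "dz": -50, "rx": 0, "ry": 0, "rz": 0, "gripper": 0.9},
    {"dx": -89, "dy": -160, "dz": -50, "rx": 0, "ry": 0, "rz": 0, "gripper": 0.9},
    {"dx": -101, "dy": -182, "dz": -50, "rx": 0, "ry": 0, "rz": 0, "gripper": 0.9}
  ]
}}

```text
t: 6.87
eef_pos: [0.6212, -0.0381, 0.0804]
ee_rot: [-3.14, -0.0, -1.57]
force: [0.2, -0.4, -0.5]
width: 0.0277
gripper_force: 20.0
```

{"method": "jog_arm", "body": {
  "targets": [
    {"dx": 0, "dy": 0, "dz": 0, "rx": 0, "ry": 0, "rz": 0, "gripper": 0.9},
    {"dx": 0, "dy": 0, "dz": 8, "rx": 0, "ry": 0, "rz": 0, "gripper": 0.9},
    {"dx": 0, "dy": 0, "dz": 18, "rx": 0, "ry": 0, "rz": 0, "gripper": 0.9},
    {"dx": 0, "dy": 0, "dz": 28, "rx": 0, "ry": 0, "rz": 0, "gripper": 0.9},
    {"dx": 0, "dy": 0, "dz": 35, "rx": 0, "ry": 0, "rz": 0, "gripper": 0.9},
    {"dx": 0, "dy": 0, "dz": 39, "rx": 0, "ry": 0, "rz": 0, "gripper": 0.9},
    {"dx": 0, "dy": 0, "dz": 41, "rx": 0, "ry": 0, "rz": 0, "gripper": 0.9},
    {"dx": 0, "dy": 0, "dz": 42, "rx": 0, "ry": 0, "rz": 0, "gripper": 0.9}
  ]
}}

```text
t: 7.53
eef_pos: [0.6171, -0.0406, 0.0386]
ee_rot: [3.14, -0.001, -1.571]
force: [-3.9, -0.3, 8.7]
width: 0.028
gripper_force: 20.0
```

{"method": "jog_arm", "body": {
  "targets": [
    {"dx": 0, "dy": 0, "dz": 0, "rx": 0, "ry": 0, "rz": 0, "gripper": 0.9},
    {"dx": 0, "dy": 0, "dz": 0, "rx": 0, "ry": 0, "rz": 0, "gripper": 0.65},
    {"dx": 0, "dy": 0, "dz": 0, "rx": 0, "ry": 0, "rz": 0, "gripper": 0.55},
    {"dx": 0, "dy": 0, "dz": 0, "rx": 0, "ry": 0, "rz": 0, "gripper": 0.4},
    {"dx": 0, "dy": 0, "dz": 0, "rx": 0, "ry": 0, "rz": 0, "gripper": 0.4},
    {"dx": 0, "dy": 0, "dz": -8, "rx": 0, "ry": 0, "rz": 0, "gripper": 0.4},
    {"dx": 0, "dy": 0, "dz": -25, "rx": 0, "ry": 0, "rz": 0, "gripper": 0.4},
    {"dx": 0, "dy": 0, "dz": -50, "rx": 0, "ry": 0, "rz": 0, "gripper": 0.4}
  ]
}}

```text
t: 8.2
eef_pos: [0.6166, -0.0402, 0.0876]
ee_rot: [3.138, -0.001, -1.571]
force: [0.8, 1.0, 0.3]
width: 0.0523
gripper_force: 0.0
```

Run:
```python
from station import arm
from h import *
f=arm.grab_frame("wrist");cv2.imwrite("pics/w3.png",f["frame"][:,:,::-1])
print(arm.get_state()["eef_pos"],[proj(f,p) for p in([.6297,-.1732,.008],[.6173,-.2714,.008])])
```

```text
[ 0.62016993 -0.03996949  0.09429127] [(np.float64(295.8360901519849), np.float64(29.15569005613301)), (np.float64(318.18450061402075), np.float64(-215.82013180092957))]
```

View pics/w3.png

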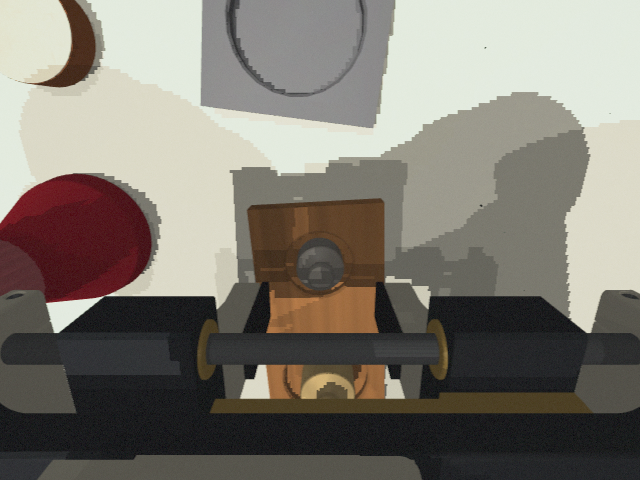

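The small weight at (322,265) and large weight at (328,385) both sit in their recesses, and the large bottle recess is near (297,30) as predicted. On to the large bottle.

{"method": "jog_arm", "body": {
  "targets": [
    {"dx": 8, "dy": 5, "dz": -15, "rx": 0, "ry": 0, "rz": 0, "gripper": 0},
    {"dx": 35, "dy": 25, "dz": -35, "rx": 0, "ry": 0, "rz": 0, "gripper": 0},
    {"dx": 70, "dy": 49, "dz": -46, "rx": 0, "ry": 0, "rz": 0, "gripper": 0},
    {"dx": 107, "dy": 74, "dz": -46, "rx": 0, "ry": 0, "rz": 0, "gripper": 0},
    {"dx": 144, "dy": 100, "dz": -46, "rx": 0, "ry": 0, "rz": 0, "gripper": 0},
    {"dx": 180, "dy": 125, "dz": -46, "rx": 0, "ry": 0, "rz": 0, "gripper": 0},
    {"dx": 213, "dy": 148, "dz": -46, "rx": 0, "ry": 0, "rz": 0, "gripper": 0},
    {"dx": 235, "dy": 163, "dz": -46, "rx": 0, "ry": 0, "rz": 0, "gripper": 0}
  ]
}}

```text
t: 8.92
eef_pos: [0.4534, -0.2766, 0.1355]
ee_rot: [-3.14, -0.0, -1.571]
force: [1.5, -0.2, -0.6]
width: 0.0877
gripper_force: 0.0
```

{"method": "jog_arm", "body": {
  "targets": [
    {"dx": 0, "dy": 0, "dz": 0, "rx": 0, "ry": 0, "rz": 0, "gripper": 0},
    {"dx": 0, "dy": 0, "dz": 0, "rx": 0, "ry": 0, "rz": 0, "gripper": 0},
    {"dx": 0, "dy": 0, "dz": 0, "rx": 0, "ry": 0, "rz": 0, "gripper": 0},
    {"dx": 0, "dy": 0, "dz": 0, "rx": 0, "ry": 0, "rz": 0, "gripper": 0},
    {"dx": 0, "dy": 0, "dz": 0, "rx": 0, "ry": 0, "rz": 0, "gripper": 0},
    {"dx": 0, "dy": 0, "dz": 0, "rx": 0, "ry": 0, "rz": 0, "gripper": 0},
    {"dx": 0, "dy": 0, "dz": 0, "rx": 0, "ry": 0, "rz": 0, "gripper": 0},
    {"dx": 0, "dy": 0, "dz": 0, "rx": 0, "ry": 0, "rz": 0, "gripper": 0}
  ]
}}

```text
t: 9.58
eef_pos: [0.4553, -0.2745, 0.1345]
ee_rot: [3.141, 0.0, -1.57]
force: [0.1, 0.5, -0.1]
width: 0.0877
gripper_force: 0.0
```

Run:
```python
from station import arm
from h import *
f=arm.grab_frame("wrist");cv2.imwrite("pics/w4.png",f["frame"][:,:,::-1])
print(arm.get_state()["eef_pos"],proj(f,[.455,-.275,.093]))
```

```text
[ 0.45522573 -0.2746417   0.13446964] (np.float64(321.3668444506737), np.float64(283.4002220777227))
```

View pics/w4.png

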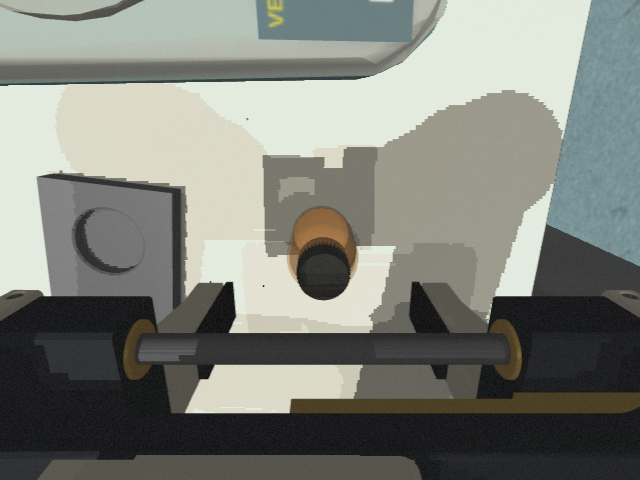

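Cap top is at (324,273), against a predicted (321,283), so I shift 3 mm towards -y and descend.

{"method": "jog_arm", "body": {
  "targets": [
    {"dx": 3, "dy": 0, "dz": 5, "rx": 0, "ry": 0, "rz": 0, "gripper": 0},
    {"dx": 3, "dy": 0, "dz": 16, "rx": 0, "ry": 0, "rz": 0, "gripper": 0},
    {"dx": 3, "dy": 0, "dz": 30, "rx": 0, "ry": 0, "rz": 0, "gripper": 0},
    {"dx": 3, "dy": 0, "dz": 45, "rx": 0, "ry": 0, "rz": 0, "gripper": 0},
    {"dx": 3, "dy": 0, "dz": 60, "rx": 0, "ry": 0, "rz": 0, "gripper": 0},
    {"dx": 3, "dy": 0, "dz": 72, "rx": 0, "ry": 0, "rz": 0, "gripper": 0},
    {"dx": 3, "dy": 0, "dz": 79, "rx": 0, "ry": 0, "rz": 0, "gripper": 0},
    {"dx": 3, "dy": 0, "dz": 80, "rx": 0, "ry": 0, "rz": 0, "gripper": 0}
  ]
}}

```text
t: 10.3
eef_pos: [0.454, -0.2779, 0.0529]
ee_rot: [3.139, 0.001, -1.571]
force: [0.5, 0.2, 0.1]
width: 0.0876
gripper_force: 0.0
```

{"method": "jog_arm", "body": {
  "targets": [
    {"dx": 0, "dy": 0, "dz": 0, "rx": 0, "ry": 0, "rz": 0, "gripper": 0.2},
    {"dx": 0, "dy": 0, "dz": 0, "rx": 0, "ry": 0, "rz": 0, "gripper": 0.3},
    {"dx": 0, "dy": 0, "dz": 0, "rx": 0, "ry": 0, "rz": 0, "gripper": 0.4},
    {"dx": 0, "dy": 0, "dz": 0, "rx": 0, "ry": 0, "rz": 0, "gripper": 0.5},
    {"dx": 0, "dy": 0, "dz": 0, "rx": 0, "ry": 0, "rz": 0, "gripper": 0.6},
    {"dx": 0, "dy": 0, "dz": 0, "rx": 0, "ry": 0, "rz": 0, "gripper": 0.7},
    {"dx": 0, "dy": 0, "dz": 0, "rx": 0, "ry": 0, "rz": 0, "gripper": 0.7},
    {"dx": 0, "dy": 0, "dz": 0, "rx": 0, "ry": 0, "rz": 0, "gripper": 0.7}
  ],
  "force": 20
}}

```text
t: 10.97
eef_pos: [0.4551, -0.2781, 0.0548]
ee_rot: [-3.141, -0.0, -1.571]
force: [0.2, 0.4, 2.0]
width: 0.0444
gripper_force: 20.0
```

{"method": "jog_arm", "body": {
  "targets": [
    {"dx": 0, "dy": 0, "dz": -12, "rx": 0, "ry": 0, "rz": 0, "gripper": 0.7},
    {"dx": 0, "dy": 0, "dz": -28, "rx": 0, "ry": 0, "rz": 0, "gripper": 0.7},
    {"dx": -9, "dy": -15, "dz": -42, "rx": 0, "ry": 0, "rz": 0, "gripper": 0.7},
    {"dx": -28, "dy": -47, "dz": -50, "rx": 0, "ry": 0, "rz": 0, "gripper": 0.7},
    {"dx": -50, "dy": -83, "dz": -50, "rx": 0, "ry": 0, "rz": 0, "gripper": 0.7},
    {"dx": -73, "dy": -121, "dz": -50, "rx": 0, "ry": 0, "rz": 0, "gripper": 0.7},
    {"dx": -93, "dy": -155, "dz": -50, "rx": 0, "ry": 0, "rz": 0, "gripper": 0.7},
    {"dx": -105, "dy": -175, "dz": -50, "rx": 0, "ry": 0, "rz": 0, "gripper": 0.7}
  ]
}}

```text
t: 11.63
eef_pos: [0.6332, -0.1709, 0.1044]
ee_rot: [-3.14, -0.0, -1.569]
force: [0.4, -1.2, -0.8]
width: 0.0446
gripper_force: 19.9
```

{"method": "jog_arm", "body": {
  "targets": [
    {"dx": 0, "dy": 0, "dz": 0, "rx": 0, "ry": 0, "rz": 0, "gripper": 0.7},
    {"dx": 0, "dy": 0, "dz": 8, "rx": 0, "ry": 0, "rz": 0, "gripper": 0.7},
    {"dx": 0, "dy": 0, "dz": 18, "rx": 0, "ry": 0, "rz": 0, "gripper": 0.7},
    {"dx": 0, "dy": 0, "dz": 28, "rx": 0, "ry": 0, "rz": 0, "gripper": 0.7},
    {"dx": 0, "dy": 0, "dz": 35, "rx": 0, "ry": 0, "rz": 0, "gripper": 0.7},
    {"dx": 0, "dy": 0, "dz": 39, "rx": 0, "ry": 0, "rz": 0, "gripper": 0.7},
    {"dx": 0, "dy": 0, "dz": 41, "rx": 0, "ry": 0, "rz": 0, "gripper": 0.7},
    {"dx": 0, "dy": 0, "dz": 42, "rx": 0, "ry": 0, "rz": 0, "gripper": 0.7}
  ]
}}

```text
t: 12.3
eef_pos: [0.629, -0.1736, 0.0628]
ee_rot: [3.14, -0.0, -1.571]
force: [-6.3, 1.6, 10.5]
width: 0.0444
gripper_force: 20.0
```

{"method": "jog_arm", "body": {
  "targets": [
    {"dx": 0, "dy": 0, "dz": 0, "rx": 0, "ry": 0, "rz": 0, "gripper": 0.7},
    {"dx": 0, "dy": 0, "dz": 0, "rx": 0, "ry": 0, "rz": 0, "gripper": 0.45},
    {"dx": 0, "dy": 0, "dz": 0, "rx": 0, "ry": 0, "rz": 0, "gripper": 0.35},
    {"dx": 0, "dy": 0, "dz": 0, "rx": 0, "ry": 0, "rz": 0, "gripper": 0.2},
    {"dx": 0, "dy": 0, "dz": 0, "rx": 0, "ry": 0, "rz": 0, "gripper": 0.2},
    {"dx": 0, "dy": 0, "dz": 0, "rx": 0, "ry": 0, "rz": 0, "gripper": 0.2},
    {"dx": 0, "dy": 0, "dz": -5, "rx": 0, "ry": 0, "rz": 0, "gripper": 0.2},
    {"dx": 0, "dy": 0, "dz": -20, "rx": 0, "ry": 0, "rz": 0, "gripper": 0.2}
  ]
}}

```text
t: 12.97
eef_pos: [0.6285, -0.1728, 0.0808]
ee_rot: [3.138, 0.0, -1.571]
force: [-0.6, -0.5, 0.1]
width: 0.0695
gripper_force: 0.0
```

{"method": "jog_arm", "body": {
  "targets": [
    {"dx": 0, "dy": 0, "dz": -15, "rx": 0, "ry": 0, "rz": 0, "gripper": 0.1},
    {"dx": 0, "dy": 0, "dz": -40, "rx": 0, "ry": 0, "rz": 0, "gripper": 0},
    {"dx": 0, "dy": 0, "dz": -65, "rx": 0, "ry": 0, "rz": 0, "gripper": 0},
    {"dx": -15, "dy": 8, "dz": -75, "rx": 0, "ry": 0, "rz": 0, "gripper": 0},
    {"dx": -45, "dy": 23, "dz": -75, "rx": 0, "ry": 0, "rz": 0, "gripper": 0},
    {"dx": -80, "dy": 40, "dz": -75, "rx": 0, "ry": 0, "rz": 0, "gripper": 0},
    {"dx": -115, "dy": 58, "dz": -75, "rx": 0, "ry": 0, "rz": 0, "gripper": 0},
    {"dx": -150, "dy": 76, "dz": -75, "rx": 0, "ry": 0, "rz": 0, "gripper": 0}
  ]
}}

```text
t: 13.63
eef_pos: [0.5531, -0.0219, 0.158]
ee_rot: [-3.141, 0.0, -1.572]
force: [0.7, 0.8, 0.4]
width: 0.0872
gripper_force: 0.0
```

{"method": "jog_arm", "body": {
  "targets": [
    {"dx": -36, "dy": 18, "dz": 0, "rx": 0, "ry": 0, "rz": 0, "gripper": 0},
    {"dx": -72, "dy": 36, "dz": 0, "rx": 0, "ry": 0, "rz": 0, "gripper": 0},
    {"dx": -108, "dy": 54, "dz": 0, "rx": 0, "ry": 0, "rz": 0, "gripper": 0},
    {"dx": -144, "dy": 72, "dz": 0, "rx": 0, "ry": 0, "rz": 0, "gripper": 0},
    {"dx": -180, "dy": 90, "dz": 5, "rx": 0, "ry": 0, "rz": 0, "gripper": 0},
    {"dx": -212, "dy": 108, "dz": 12, "rx": 0, "ry": 0, "rz": 0, "gripper": 0},
    {"dx": -237, "dy": 120, "dz": 20, "rx": 0, "ry": 0, "rz": 0, "gripper": 0},
    {"dx": -249, "dy": 126, "dz": 23, "rx": 0, "ry": 0, "rz": 0, "gripper": 0}
  ]
}}

```text
t: 14.3
eef_pos: [0.4265, 0.2285, 0.1345]
ee_rot: [-3.141, 0.001, -1.568]
force: [0.2, -0.0, 0.4]
width: 0.0876
gripper_force: 0.0
```

{"method": "jog_arm", "body": {
  "targets": [
    {"dx": 0, "dy": 0, "dz": 0, "rx": 0, "ry": 0, "rz": 0, "gripper": 0},
    {"dx": 0, "dy": 0, "dz": 0, "rx": 0, "ry": 0, "rz": 0, "gripper": 0},
    {"dx": 0, "dy": 0, "dz": 0, "rx": 0, "ry": 0, "rz": 0, "gripper": 0},
    {"dx": 0, "dy": 0, "dz": 0, "rx": 0, "ry": 0, "rz": 0, "gripper": 0},
    {"dx": 0, "dy": 0, "dz": 0, "rx": 0, "ry": 0, "rz": 0, "gripper": 0},
    {"dx": 0, "dy": 0, "dz": 0, "rx": 0, "ry": 0, "rz": 0, "gripper": 0},
    {"dx": 0, "dy": 0, "dz": 0, "rx": 0, "ry": 0, "rz": 0, "gripper": 0},
    {"dx": 0, "dy": 0, "dz": 0, "rx": 0, "ry": 0, "rz": 0, "gripper": 0}
  ]
}}

```text
t: 14.97
eef_pos: [0.4282, 0.2256, 0.1346]
ee_rot: [-3.142, 0.0, -1.572]
force: [0.4, -0.4, 0.4]
width: 0.0876
gripper_force: 0.0
```

Run:
```python
from station import arm
from h import *
f=arm.grab_frame("wrist");cv2.imwrite("pics/w5.png",f["frame"][:,:,::-1])
s=arm.get_state();print(s["eef_pos"],s["q"].round(2),proj(f,[.428,.226,.079]))
```

```text
[0.42811772 0.22570563 0.13459308] [ 0.89  0.16 -0.56  0.   -0.86 -0.89] (np.float64(321.18267416554727), np.float64(274.32054355374595))
```

View pics/w5.png

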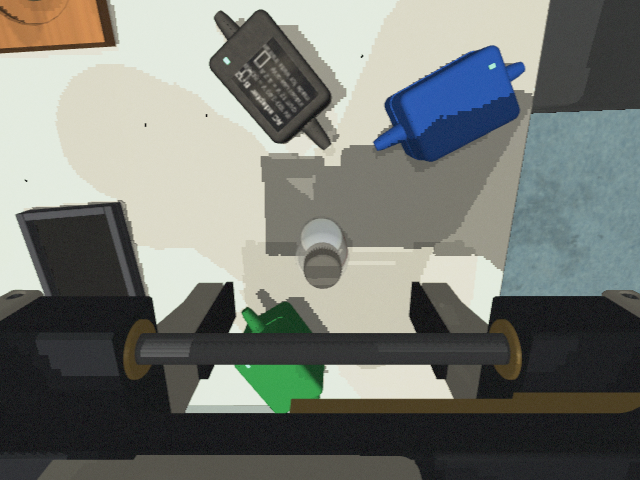

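Cap top at (322,268), against a predicted (321,274), so the bottle is about 2–3 mm towards -y; the green brick at (280,355) is clear of the fingers. Descending.

{"method": "jog_arm", "body": {
  "targets": [
    {"dx": 2, "dy": 0, "dz": 5, "rx": 0, "ry": 0, "rz": 0, "gripper": 0},
    {"dx": 2, "dy": 0, "dz": 16, "rx": 0, "ry": 0, "rz": 0, "gripper": 0},
    {"dx": 2, "dy": 0, "dz": 30, "rx": 0, "ry": 0, "rz": 0, "gripper": 0},
    {"dx": 2, "dy": 0, "dz": 46, "rx": 0, "ry": 0, "rz": 0, "gripper": 0},
    {"dx": 2, "dy": 0, "dz": 62, "rx": 0, "ry": 0, "rz": 0, "gripper": 0},
    {"dx": 2, "dy": 0, "dz": 76, "rx": 0, "ry": 0, "rz": 0, "gripper": 0},
    {"dx": 2, "dy": 0, "dz": 84, "rx": 0, "ry": 0, "rz": 0, "gripper": 0},
    {"dx": 2, "dy": 0, "dz": 85, "rx": 0, "ry": 0, "rz": 0, "gripper": 0.2}
  ]
}}

```text
t: 15.68
eef_pos: [0.4272, 0.223, 0.0479]
ee_rot: [3.139, -0.002, -1.571]
force: [-0.6, 0.3, -0.1]
width: 0.0852
gripper_force: 0.0
```

{"method": "jog_arm", "body": {
  "targets": [
    {"dx": 0, "dy": 0, "dz": 0, "rx": 0, "ry": 0, "rz": 0, "gripper": 0.3},
    {"dx": 0, "dy": 0, "dz": 0, "rx": 0, "ry": 0, "rz": 0, "gripper": 0.4},
    {"dx": 0, "dy": 0, "dz": 0, "rx": 0, "ry": 0, "rz": 0, "gripper": 0.5},
    {"dx": 0, "dy": 0, "dz": 0, "rx": 0, "ry": 0, "rz": 0, "gripper": 0.58},
    {"dx": 0, "dy": 0, "dz": 0, "rx": 0, "ry": 0, "rz": 0, "gripper": 0.66},
    {"dx": 0, "dy": 0, "dz": 0, "rx": 0, "ry": 0, "rz": 0, "gripper": 0.75},
    {"dx": 0, "dy": 0, "dz": 0, "rx": 0, "ry": 0, "rz": 0, "gripper": 0.8},
    {"dx": 0, "dy": 0, "dz": 0, "rx": 0, "ry": 0, "rz": 0, "gripper": 0.8}
  ],
  "force": 15
}}

```text
t: 16.35
eef_pos: [0.428, 0.224, 0.0497]
ee_rot: [-3.141, 0.0, -1.571]
force: [-0.6, 0.0, 1.7]
width: 0.0354
gripper_force: 15.0
```

{"method": "jog_arm", "body": {
  "targets": [
    {"dx": 0, "dy": 0, "dz": -12, "rx": 0, "ry": 0, "rz": 0, "gripper": 0.8},
    {"dx": 0, "dy": 0, "dz": -30, "rx": 0, "ry": 0, "rz": 0, "gripper": 0.8},
    {"dx": 0, "dy": 0, "dz": -52, "rx": 0, "ry": 0, "rz": 0, "gripper": 0.8},
    {"dx": 0, "dy": 0, "dz": -75, "rx": 0, "ry": 0, "rz": 0, "gripper": 0.8},
    {"dx": 12, "dy": -4, "dz": -95, "rx": 0, "ry": 0, "rz": 0, "gripper": 0.8},
    {"dx": 35, "dy": -13, "dz": -108, "rx": 0, "ry": 0, "rz": 0, "gripper": 0.8},
    {"dx": 65, "dy": -25, "dz": -110, "rx": 0, "ry": 0, "rz": 0, "gripper": 0.8},
    {"dx": 100, "dy": -38, "dz": -110, "rx": 0, "ry": 0, "rz": 0, "gripper": 0.8}
  ]
}}

```text
t: 17.02
eef_pos: [0.4668, 0.1242, 0.1611]
ee_rot: [-3.139, 0.002, -1.568]
force: [0.8, 1.2, -0.5]
width: 0.0356
gripper_force: 15.0
```

{"method": "jog_arm", "body": {
  "targets": [
    {"dx": 37, "dy": -14, "dz": 0, "rx": 0, "ry": 0, "rz": 0, "gripper": 0.8},
    {"dx": 74, "dy": -28, "dz": 0, "rx": 0, "ry": 0, "rz": 0, "gripper": 0.8},
    {"dx": 111, "dy": -42, "dz": 0, "rx": 0, "ry": 0, "rz": 0, "gripper": 0.8},
    {"dx": 148, "dy": -56, "dz": 0, "rx": 0, "ry": 0, "rz": 0, "gripper": 0.8},
    {"dx": 185, "dy": -70, "dz": 0, "rx": 0, "ry": 0, "rz": 0, "gripper": 0.8},
    {"dx": 222, "dy": -84, "dz": 0, "rx": 0, "ry": 0, "rz": 0, "gripper": 0.8},
    {"dx": 259, "dy": -98, "dz": 0, "rx": 0, "ry": 0, "rz": 0, "gripper": 0.8},
    {"dx": 296, "dy": -113, "dz": 0, "rx": 0, "ry": 0, "rz": 0, "gripper": 0.8}
  ]
}}

```text
t: 17.68
eef_pos: [0.579, -0.174, 0.1594]
ee_rot: [3.141, 0.0, -1.571]
force: [0.4, 1.4, 0.1]
width: 0.0349
gripper_force: 15.0
```

{"method": "jog_arm", "body": {
  "targets": [
    {"dx": 32, "dy": -13, "dz": 0, "rx": 0, "ry": 0, "rz": 0, "gripper": 0.8},
    {"dx": 60, "dy": -24, "dz": 0, "rx": 0, "ry": 0, "rz": 0, "gripper": 0.8},
    {"dx": 82, "dy": -32, "dz": 0, "rx": 0, "ry": 0, "rz": 0, "gripper": 0.8},
    {"dx": 95, "dy": -37, "dz": 0, "rx": 0, "ry": 0, "rz": 0, "gripper": 0.8},
    {"dx": 99, "dy": -38, "dz": 5, "rx": 0, "ry": 0, "rz": 0, "gripper": 0.8},
    {"dx": 99, "dy": -38, "dz": 20, "rx": 0, "ry": 0, "rz": 0, "gripper": 0.8},
    {"dx": 99, "dy": -38, "dz": 38, "rx": 0, "ry": 0, "rz": 0, "gripper": 0.8},
    {"dx": 99, "dy": -38, "dz": 52, "rx": 0, "ry": 0, "rz": 0, "gripper": 0.8}
  ]
}}

```text
t: 18.35
eef_pos: [0.6162, -0.2701, 0.1062]
ee_rot: [3.141, 0.001, -1.571]
force: [-0.5, 0.4, -0.5]
width: 0.0352
gripper_force: 15.0
```

Run:
```python
from station import arm
from h import *
f=arm.grab_frame("wrist");cv2.imwrite("pics/w6.png",f["frame"][:,:,::-1])
print(arm.get_state()["eef_pos"],proj(f,[.6173,-.2714,.008]),proj(f,[.6297,-.1732,.1]))
```

```text
[ 0.61471275 -0.2694202   0.1030615 ] (np.float64(319.34251168095165), np.float64(247.22738305589593)) (np.float64(295.9446320139), np.float64(475.15392155393147))
```

View pics/w6.png

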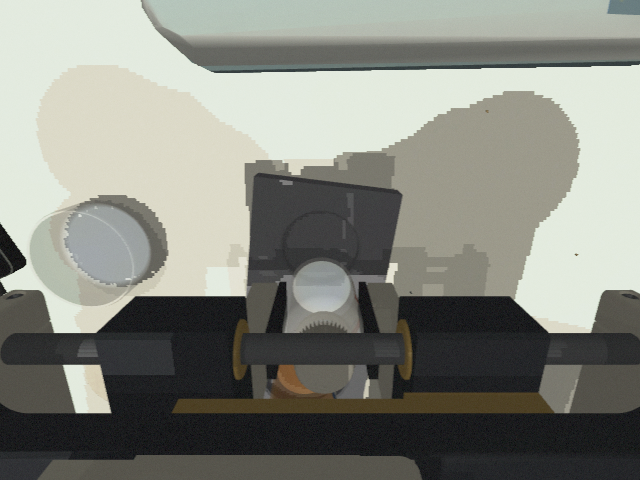

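Recess centred at (320,246), as predicted. Lowering the small bottle.

{"method": "jog_arm", "body": {
  "targets": [
    {"dx": 0, "dy": 0, "dz": 3, "rx": 0, "ry": 0, "rz": 0, "gripper": 0.8},
    {"dx": 0, "dy": 0, "dz": 12, "rx": 0, "ry": 0, "rz": 0, "gripper": 0.8},
    {"dx": 0, "dy": 0, "dz": 23, "rx": 0, "ry": 0, "rz": 0, "gripper": 0.8},
    {"dx": 0, "dy": 0, "dz": 33, "rx": 0, "ry": 0, "rz": 0, "gripper": 0.8},
    {"dx": 0, "dy": 0, "dz": 41, "rx": 0, "ry": 0, "rz": 0, "gripper": 0.8},
    {"dx": 0, "dy": 0, "dz": 46, "rx": 0, "ry": 0, "rz": 0, "gripper": 0.8},
    {"dx": 0, "dy": 0, "dz": 49, "rx": 0, "ry": 0, "rz": 0, "gripper": 0.8},
    {"dx": 0, "dy": 0, "dz": 50, "rx": 0, "ry": 0, "rz": 0, "gripper": 0.8}
  ]
}}

```text
t: 19.07
eef_pos: [0.617, -0.2712, 0.0575]
ee_rot: [3.141, -0.0, -1.571]
force: [-2.8, 1.4, 8.1]
width: 0.0356
gripper_force: 15.0
```

{"method": "jog_arm", "body": {
  "targets": [
    {"dx": 0, "dy": 0, "dz": 0, "rx": 0, "ry": 0, "rz": 0, "gripper": 0.8},
    {"dx": 0, "dy": 0, "dz": 0, "rx": 0, "ry": 0, "rz": 0, "gripper": 0.55},
    {"dx": 0, "dy": 0, "dz": 0, "rx": 0, "ry": 0, "rz": 0, "gripper": 0.45},
    {"dx": 0, "dy": 0, "dz": 0, "rx": 0, "ry": 0, "rz": 0, "gripper": 0.3},
    {"dx": 0, "dy": 0, "dz": 0, "rx": 0, "ry": 0, "rz": 0, "gripper": 0.3},
    {"dx": 0, "dy": 0, "dz": 0, "rx": 0, "ry": 0, "rz": 0, "gripper": 0.3},
    {"dx": 0, "dy": 0, "dz": -5, "rx": 0, "ry": 0, "rz": 0, "gripper": 0.3},
    {"dx": 0, "dy": 0, "dz": -20, "rx": 0, "ry": 0, "rz": 0, "gripper": 0.3}
  ]
}}

```text
t: 19.73
eef_pos: [0.6155, -0.2706, 0.0757]
ee_rot: [3.138, 0.001, -1.571]
force: [-0.3, 0.1, 0.1]
width: 0.0612
gripper_force: 0.0
```

{"method": "jog_arm", "body": {
  "targets": [
    {"dx": 0, "dy": 0, "dz": -15, "rx": 0, "ry": 0, "rz": 0, "gripper": 0.1},
    {"dx": 0, "dy": 0, "dz": -40, "rx": 0, "ry": 0, "rz": 0, "gripper": 0},
    {"dx": 0, "dy": 0, "dz": -68, "rx": 0, "ry": 0, "rz": 0, "gripper": 0},
    {"dx": -15, "dy": 6, "dz": -85, "rx": 0, "ry": 0, "rz": -0.05, "gripper": 0},
    {"dx": -45, "dy": 18, "dz": -85, "rx": 0, "ry": 0, "rz": -0.12, "gripper": 0},
    {"dx": -80, "dy": 33, "dz": -85, "rx": 0, "ry": 0, "rz": -0.2, "gripper": 0},
    {"dx": -117, "dy": 48, "dz": -85, "rx": 0, "ry": 0, "rz": -0.28, "gripper": 0},
    {"dx": -154, "dy": 63, "dz": -85, "rx": 0, "ry": 0, "rz": -0.35, "gripper": 0}
  ]
}}

```text
t: 20.4
eef_pos: [0.5531, -0.116, 0.163]
ee_rot: [-3.141, -0.0, -1.218]
force: [1.2, 1.7, 0.5]
width: 0.0877
gripper_force: 0.0
```

Run:
```python
import numpy as np
# remaining world shift (commanded now x=.617-.063,y=-.271+.154; yaw -1.5708+.35) -> tool axes
y=-np.pi/2+.35;d=np.array([.458-.554,.117+.117])*1000
tx=np.array([np.cos(y),np.sin(y)]);ty=np.array([np.sin(y),-np.cos(y)]);print(d@tx,d@ty)
```

```text
-252.73140432201 9.941693488772742
```

{"method": "jog_arm", "body": {
  "targets": [
    {"dx": -36, "dy": 1, "dz": 0, "rx": 0, "ry": 0, "rz": -0.06, "gripper": 0},
    {"dx": -72, "dy": 3, "dz": 0, "rx": 0, "ry": 0, "rz": -0.12, "gripper": 0},
    {"dx": -108, "dy": 4, "dz": 0, "rx": 0, "ry": 0, "rz": -0.18, "gripper": 0},
    {"dx": -144, "dy": 6, "dz": 4, "rx": 0, "ry": 0, "rz": -0.24, "gripper": 0},
    {"dx": -180, "dy": 7, "dz": 10, "rx": 0, "ry": 0, "rz": -0.29, "gripper": 0},
    {"dx": -213, "dy": 8, "dz": 16, "rx": 0, "ry": 0, "rz": -0.33, "gripper": 0},
    {"dx": -240, "dy": 9, "dz": 21, "rx": 0, "ry": 0, "rz": -0.35, "gripper": 0},
    {"dx": -253, "dy": 10, "dz": 23, "rx": 0, "ry": 0, "rz": -0.35, "gripper": 0}
  ]
}}

```text
t: 21.07
eef_pos: [0.4568, 0.1195, 0.1397]
ee_rot: [-3.141, 0.0, -0.867]
force: [0.1, 0.3, 0.0]
width: 0.0874
gripper_force: 0.0
```

{"method": "jog_arm", "body": {
  "targets": [
    {"dx": 0, "dy": 0, "dz": 0, "rx": 0, "ry": 0, "rz": 0, "gripper": 0},
    {"dx": 0, "dy": 0, "dz": 0, "rx": 0, "ry": 0, "rz": 0, "gripper": 0},
    {"dx": 0, "dy": 0, "dz": 0, "rx": 0, "ry": 0, "rz": 0, "gripper": 0},
    {"dx": 0, "dy": 0, "dz": 0, "rx": 0, "ry": 0, "rz": 0, "gripper": 0},
    {"dx": 0, "dy": 0, "dz": 0, "rx": 0, "ry": 0, "rz": 0, "gripper": 0},
    {"dx": 0, "dy": 0, "dz": 0, "rx": 0, "ry": 0, "rz": 0, "gripper": 0},
    {"dx": 0, "dy": 0, "dz": 0, "rx": 0, "ry": 0, "rz": 0, "gripper": 0},
    {"dx": 0, "dy": 0, "dz": 0, "rx": 0, "ry": 0, "rz": 0, "gripper": 0}
  ]
}}

```text
t: 21.73
eef_pos: [0.4579, 0.1168, 0.1395]
ee_rot: [3.142, 0.0, -0.872]
force: [-0.5, -0.9, -0.8]
width: 0.0877
gripper_force: 0.0
```

Run:
```python
from station import arm
from h import *
f=arm.grab_frame("wrist");cv2.imwrite("pics/w7.png",f["frame"][:,:,::-1])
s=arm.get_state();print(s["eef_pos"],s["ee_rot"],proj(f,[.458,.117,.056]))
```

```text
[0.45792662 0.11695026 0.13956075] [ 3.14156041e+00 -1.87575415e-05 -8.71298742e-01] (np.float64(319.98161143480365), np.float64(255.71390811114145))
```

View pics/w7.png

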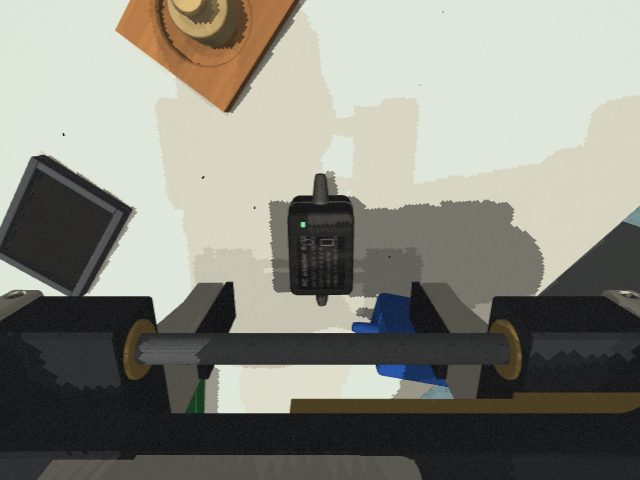

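The brick at (321,250) is square with the jaws, about 3 mm towards tool +x of centre; the blue one at (395,330) is clear.

{"method": "jog_arm", "body": {
  "targets": [
    {"dx": 3, "dy": 0, "dz": 8, "rx": 0, "ry": 0, "rz": 0, "gripper": 0},
    {"dx": 3, "dy": 0, "dz": 22, "rx": 0, "ry": 0, "rz": 0, "gripper": 0},
    {"dx": 3, "dy": 0, "dz": 38, "rx": 0, "ry": 0, "rz": 0, "gripper": 0},
    {"dx": 3, "dy": 0, "dz": 55, "rx": 0, "ry": 0, "rz": 0, "gripper": 0},
    {"dx": 3, "dy": 0, "dz": 72, "rx": 0, "ry": 0, "rz": 0, "gripper": 0},
    {"dx": 3, "dy": 0, "dz": 87, "rx": 0, "ry": 0, "rz": 0, "gripper": 0},
    {"dx": 3, "dy": 0, "dz": 96, "rx": 0, "ry": 0, "rz": 0, "gripper": 0},
    {"dx": 3, "dy": 0, "dz": 98, "rx": 0, "ry": 0, "rz": 0, "gripper": 0}
  ]
}}

```text
t: 22.45
eef_pos: [0.4589, 0.1141, 0.0397]
ee_rot: [3.138, 0.0, -0.871]
force: [-1.2, 0.5, 0.3]
width: 0.0878
gripper_force: 0.0
```

{"method": "jog_arm", "body": {
  "targets": [
    {"dx": 0, "dy": 0, "dz": 0, "rx": 0, "ry": 0, "rz": 0, "gripper": 0.2},
    {"dx": 0, "dy": 0, "dz": 0, "rx": 0, "ry": 0, "rz": 0, "gripper": 0.3},
    {"dx": 0, "dy": 0, "dz": 0, "rx": 0, "ry": 0, "rz": 0, "gripper": 0.4},
    {"dx": 0, "dy": 0, "dz": 0, "rx": 0, "ry": 0, "rz": 0, "gripper": 0.5},
    {"dx": 0, "dy": 0, "dz": 0, "rx": 0, "ry": 0, "rz": 0, "gripper": 0.6},
    {"dx": 0, "dy": 0, "dz": 0, "rx": 0, "ry": 0, "rz": 0, "gripper": 0.7},
    {"dx": 0, "dy": 0, "dz": 0, "rx": 0, "ry": 0, "rz": 0, "gripper": 0.7},
    {"dx": 0, "dy": 0, "dz": 0, "rx": 0, "ry": 0, "rz": 0, "gripper": 0.7}
  ],
  "force": 25
}}

```text
t: 23.12
eef_pos: [0.46, 0.1151, 0.0419]
ee_rot: [-3.141, -0.0, -0.871]
force: [-1.7, 0.2, 4.5]
width: 0.0469
gripper_force: 25.0
```

Run:
```python
from station import arm
import numpy as np
s=arm.get_state();p=s["eef_pos"];print(p,s["ee_rot"],s["width"])
y=s["ee_rot"][2];d=(np.array([.6185,.249])-p[:2])*1000
tx=np.array([np.cos(y),np.sin(y)]);ty=np.array([np.sin(y),-np.cos(y)]);print(d@tx,d@ty,"rz",-(np.radians(4.6)-np.pi/2-y))
```

```text
[0.45999108 0.11507389 0.0419175 ] [-3.14088956e+00 -9.67732719e-05 -8.70653345e-01] 0.046911905827787904
-0.2884178778430595 -207.51192094162806 rz 0.619857836489053
```

Gripped. Lift 55 mm, travel and turn to the bay.

{"method": "jog_arm", "body": {
  "targets": [
    {"dx": 0, "dy": 0, "dz": -12, "rx": 0, "ry": 0, "rz": 0, "gripper": 0.7},
    {"dx": 0, "dy": 0, "dz": -30, "rx": 0, "ry": 0, "rz": 0, "gripper": 0.7},
    {"dx": 0, "dy": -15, "dz": -47, "rx": 0, "ry": 0, "rz": 0.05, "gripper": 0.7},
    {"dx": 0, "dy": -50, "dz": -55, "rx": 0, "ry": 0, "rz": 0.16, "gripper": 0.7},
    {"dx": 0, "dy": -90, "dz": -55, "rx": 0, "ry": 0, "rz": 0.28, "gripper": 0.7},
    {"dx": 0, "dy": -130, "dz": -55, "rx": 0, "ry": 0, "rz": 0.4, "gripper": 0.7},
    {"dx": 0, "dy": -168, "dz": -55, "rx": 0, "ry": 0, "rz": 0.51, "gripper": 0.7},
    {"dx": 0, "dy": -200, "dz": -55, "rx": 0, "ry": 0, "rz": 0.62, "gripper": 0.7}
  ]
}}

```text
t: 23.78
eef_pos: [0.6143, 0.2452, 0.096]
ee_rot: [3.141, -0.0, -1.496]
force: [0.1, 0.0, -2.8]
width: 0.047
gripper_force: 25.0
```

{"method": "jog_arm", "body": {
  "targets": [
    {"dx": 0, "dy": -4, "dz": 0, "rx": 0, "ry": 0, "rz": 0, "gripper": 0.7},
    {"dx": -3, "dy": -6, "dz": 0, "rx": 0, "ry": 0, "rz": 0, "gripper": 0.7},
    {"dx": -4, "dy": -6, "dz": 0, "rx": 0, "ry": 0, "rz": 0, "gripper": 0.7},
    {"dx": -4, "dy": -6, "dz": 0, "rx": 0, "ry": 0, "rz": 0, "gripper": 0.7},
    {"dx": -4, "dy": -6, "dz": 0, "rx": 0, "ry": 0, "rz": 0, "gripper": 0.7},
    {"dx": -4, "dy": -6, "dz": 0, "rx": 0, "ry": 0, "rz": 0, "gripper": 0.7},
    {"dx": -4, "dy": -6, "dz": 0, "rx": 0, "ry": 0, "rz": 0, "gripper": 0.7},
    {"dx": -4, "dy": -6, "dz": 0, "rx": 0, "ry": 0, "rz": 0, "gripper": 0.7}
  ]
}}

```text
t: 24.45
eef_pos: [0.6182, 0.248, 0.097]
ee_rot: [-3.141, 0.0, -1.491]
force: [-1.0, -0.1, -3.1]
width: 0.0468
gripper_force: 25.0
```

Run:
```python
from station import arm
from h import *
f=arm.grab_frame("wrist");cv2.imwrite("pics/w8.png",f["frame"][:,:,::-1])
s=arm.get_state();print(s["eef_pos"],s["ee_rot"])
c,sn=np.cos(.08),np.sin(.08)
print([np.round(proj(f,[.6185+c*a-sn*b,.249+sn*a+c*b,.014])) for a,b in((.037,-.046),(-.037,-.046),(-.037,.046),(.037,.046))])
```

```text
[0.61826784 0.2480614  0.0969416 ] [-3.14122972e+00  2.72234389e-04 -1.49083804e+00]
[array([261., 190.]), array([379., 190.]), array([373., 319.]), array([268., 319.])]
```

View pics/w8.png

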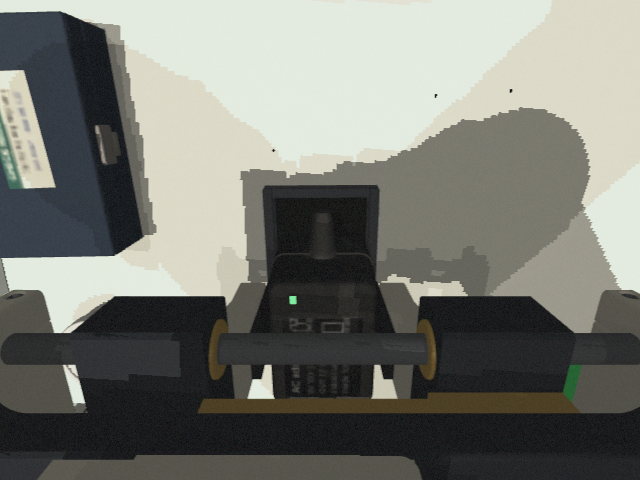

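Bay rim corners are at (264,187) and (379,186), against predicted (261,190) and (379,190). That is about 2 mm off along tool +x and square. Lowering the brick.

{"method": "jog_arm", "body": {
  "targets": [
    {"dx": 2, "dy": 0, "dz": 4, "rx": 0, "ry": 0, "rz": 0, "gripper": 0.7},
    {"dx": 2, "dy": 0, "dz": 12, "rx": 0, "ry": 0, "rz": 0, "gripper": 0.7},
    {"dx": 2, "dy": 0, "dz": 22, "rx": 0, "ry": 0, "rz": 0, "gripper": 0.7},
    {"dx": 2, "dy": 0, "dz": 31, "rx": 0, "ry": 0, "rz": 0, "gripper": 0.7},
    {"dx": 2, "dy": 0, "dz": 39, "rx": 0, "ry": 0, "rz": 0, "gripper": 0.7},
    {"dx": 2, "dy": 0, "dz": 45, "rx": 0, "ry": 0, "rz": 0, "gripper": 0.7},
    {"dx": 2, "dy": 0, "dz": 48, "rx": 0, "ry": 0, "rz": 0, "gripper": 0.7},
    {"dx": 2, "dy": 0, "dz": 49, "rx": 0, "ry": 0, "rz": 0, "gripper": 0.7}
  ]
}}

```text
t: 25.17
eef_pos: [0.6179, 0.2458, 0.0479]
ee_rot: [3.14, -0.001, -1.49]
force: [-7.9, -1.9, 14.8]
width: 0.047
gripper_force: 25.0
```

{"method": "jog_arm", "body": {
  "targets": [
    {"dx": 0, "dy": 0, "dz": 0, "rx": 0, "ry": 0, "rz": 0, "gripper": 0.7},
    {"dx": 0, "dy": 0, "dz": 0, "rx": 0, "ry": 0, "rz": 0, "gripper": 0.45},
    {"dx": 0, "dy": 0, "dz": 0, "rx": 0, "ry": 0, "rz": 0, "gripper": 0.3},
    {"dx": 0, "dy": 0, "dz": 0, "rx": 0, "ry": 0, "rz": 0, "gripper": 0.15},
    {"dx": 0, "dy": 0, "dz": 0, "rx": 0, "ry": 0, "rz": 0, "gripper": 0.15},
    {"dx": 0, "dy": 0, "dz": 0, "rx": 0, "ry": 0, "rz": 0, "gripper": 0.15},
    {"dx": 0, "dy": 0, "dz": -5, "rx": 0, "ry": 0, "rz": 0, "gripper": 0.15},
    {"dx": 0, "dy": 0, "dz": -20, "rx": 0, "ry": 0, "rz": 0, "gripper": 0.15}
  ]
}}

```text
t: 25.83
eef_pos: [0.6173, 0.2455, 0.0657]
ee_rot: [3.138, -0.002, -1.491]
force: [-0.5, -0.3, 0.2]
width: 0.0742
gripper_force: 0.0
```

{"method": "jog_arm", "body": {
  "targets": [
    {"dx": 0, "dy": 0, "dz": -15, "rx": 0, "ry": 0, "rz": 0, "gripper": 0.1},
    {"dx": 0, "dy": 0, "dz": -40, "rx": 0, "ry": 0, "rz": 0, "gripper": 0.1},
    {"dx": 0, "dy": 0, "dz": -70, "rx": 0, "ry": 0, "rz": 0, "gripper": 0.1},
    {"dx": 0, "dy": 0, "dz": -100, "rx": 0, "ry": 0, "rz": 0, "gripper": 0.1},
    {"dx": 0, "dy": 20, "dz": -130, "rx": 0, "ry": 0, "rz": 0, "gripper": 0.1},
    {"dx": 0, "dy": 50, "dz": -155, "rx": 0, "ry": 0, "rz": 0, "gripper": 0.1},
    {"dx": 0, "dy": 85, "dz": -170, "rx": 0, "ry": 0, "rz": 0, "gripper": 0.1},
    {"dx": 0, "dy": 120, "dz": -175, "rx": 0, "ry": 0, "rz": 0, "gripper": 0.1}
  ]
}}

```text
t: 26.5
eef_pos: [0.499, 0.237, 0.2457]
ee_rot: [-3.138, 0.002, -1.491]
force: [-0.9, 1.3, -0.1]
width: 0.0789
gripper_force: 0.0
```

Run:
```python
from station import arm
from h import *
f=arm.grab_frame("scene");np.savez("pics/scene1.npz",**f);cv2.imwrite("pics/scene1.png",f["frame"][:,:,::-1])
W=cloud(f).reshape(-1,3);C=f["frame"].reshape(-1,3);m=(W[:,2]>-.02)&(W[:,2]<.13);W,C=W[m],C[m];o=np.argsort(W[:,2]);W,C=W[o],C[o]
for k,x,y,z in(("lw",.613,.048,.05),("sw",.618,-.039,.041),("lb",.63,-.173,.101),("sb",.617,-.271,.087),("brick",.6185,.249,.062)):
    P=W[(np.hypot(W[:,0]-x,W[:,1]-y)<.045)&(abs(W[:,2]-z)<.005)];print(k,len(P),len(P) and (P.mean(0)-[x,y,z]).round(4)*1000)
    if k=="brick":print(cv2.minAreaRect((P[:,:2]*1000).astype(np.float32)))
```

```text
lw 60 [-2.1 -0.1 -1.3]
sw 43 [-2.8 -1.7 -0.8]
lb 186 [-4.2 -0.1 -0.8]
sb 132 [-3.2  2.5 -1.1]
brick 289 [-4.5 -3.  -0.6]
((616.2021484375, 248.71694946289062), (44.669918060302734, 61.26784133911133), 5.970388412475586)
```

View pics/scene1.png

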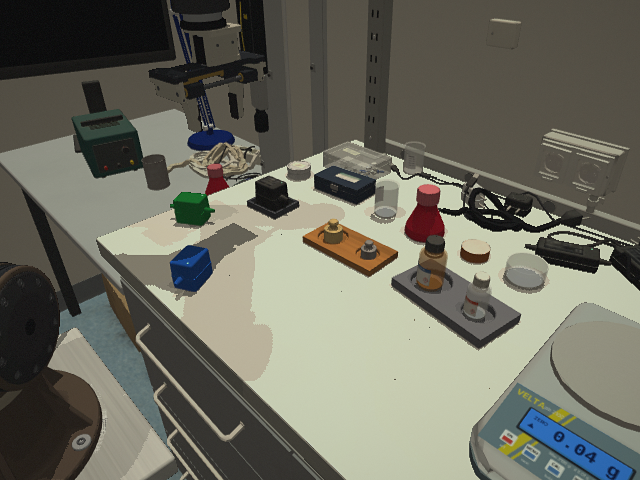

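The brick at (272,195), weights at (333,230) and (369,249) and bottles at (432,262) and (477,295) all stand upright in their places. Their tops measure within 1.3 mm of seated height, and the beaker and flask have not moved. Handing in.

```bash
python3 -c "
from station import arm
print(arm.job_done())"
```

```text
the job is handed in; nothing more can be done
None
```

I put both weights, both bottles and the power brick back upright and fully down in their places by about 26.5 s, left the beaker and flask unmoved, and handed the job in; the hand-in call gave no verdict.

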